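# Change over the ratchet ring clamp

## Task

The brass sleeve on the post of the ratchet clamp is finished: lift the sprung pawl off the ratchet wheel and hold it up until the jaw has backed right off, then take the sleeve off the post and stand it in the steel dish. Load the next batch on the post, first the wide-bored steel collar right down on the base plate, then all the brass ring blanks that are on the bench, lying flat on the collar and on one another. Finally push the jaw up firmly by its knob, so that its sprung pad presses the rings and the pawl holds it there when you let go; leave the tools lying around alone.

Things in the scene. Friction and masses are not known exactly. Their poses are not given: they have to be found in the camera images.
- clamp: fixed ratchet ring clamp with grey castings on a dark steel base. Base plate 110 (x, from -60 to +50) by 270 mm (y), top 14 mm above the worktop. Origin on the worktop; x away from the robot, y to the left along the slide, turned 0.2 rad at most. Post at y +90 mm, fixed jaw's face at y +110. An upright ratchet wheel, 60 mm across, axis along x at y -68, z 48, x -46 to -38; the pawl lies on its top
- post (a point): foot of the locating post's axis, on the base plate. Boss 30 mm across up to 8 mm above this, cone to 24 mm across at 12 mm, post 24 mm to 46 mm, taper to 13 mm across at the top, 56 mm up. Fixed and sliding jaw (32 mm wide in clamp x, tops 46 mm above this) stand at its +y and -y sides, so hold rings here by their front and back, fingers closing along clamp x
- pawl (a joint): hinge of the pawl, rad: within 0.02 of 0 when its nose sits between teeth, grows as it is lifted; clear of the teeth above 0.15, stop at 0.5; a spring brings it down. Axis along clamp x at clamp y -24, z 82 mm
- pawl_knob (a point): middle of the black upright knob on the pawl, 14 mm across with an 18 mm rim on top; it reaches 10 mm below and 14 mm above this. At rest at clamp x -42, y -56, z 105 mm, 32 mm to the -y side of the pivot and 23 mm higher, so as it rises it swings to +y. Free all round; pinch it from above and raise it 10 to 14 mm; 3 to 8 N lift it
- jaw (a joint): slide of the moving jaw, m: 0 backed right off, 0.040 at the start, 0.046 most (towards the post, clamp +y). Its pad meets rings on the post at 0.037. With the pawl held up a spring (4 to 7 N) backs it off in about 1.5 s; a pawl dropped early catches (a tooth per 2.1 mm). Pushed shut, the pawl clicks over by itself: 8 to 15 N move it, about 20 N press the pad fully in, near 0.043
- jaw_knob (a point): middle of the black upright push knob on the sliding jaw, 18 mm across, from 14 mm below to 10 mm above this (clamp x 0, y -1 mm + jaw travel, z 76 mm). The jaw's upright, 16 mm lower at its top, is 10 mm to its +y side
- pad (a joint): how far the sprung pad on the moving jaw's face is pressed in, m: 0 free, 0.006 fully; above 0.0015 the rings are properly clamped
- ratchet (a joint): turn of the ratchet wheel, rad, geared to the jaw: 125 rad per m of jaw travel; 24 teeth
- sleeve_mid (a point): middle of the finished brass sleeve, a tube 40 mm across, bore 33 mm, 30 mm high, standing on the base plate round the post's boss at the start, gripped by the jaw; z along its axis
- dish: shallow round steel dish, 69 mm across the rim, 12 mm high, floor 2 mm thick and about 46 mm across inside, standing loose; origin under its middle
- collar_mid (a point): middle of the steel support collar, a ring 40 mm across, bore 33 mm, 12 mm high, lying flat on the worktop; it fits over the post's boss. z along its axis
- blank1_mid (a point): middle of a brass ring blank, 40 mm across, bore 27 mm, 8 mm high, lying flat on the worktop (may be absent); it fits the post but not its boss. z along its axis
- blank2_mid (a point): middle of a brass ring blank, 40 mm across, bore 27 mm, 8 mm high, lying flat on the worktop (may be absent); it fits the post but not its boss. z along its axis
- blank3_mid (a point): middle of a brass ring blank, 40 mm across, bore 27 mm, 8 mm high, lying flat on the worktop (may be absent); it fits the post but not its boss. z along its axis
- blank4_mid (a point): middle of a brass ring blank, 40 mm across, bore 27 mm, 8 mm high, lying flat on the worktop (may be absent); it fits the post but not its boss. z along its axis
- lead (a point): fixed point on the worktop under the motor's lead, which lies between the rings: 35 mm either way along world x, 22 mm wide, up to 27 mm high, then 6 mm high to the front left, to 85 mm in front and 90 mm left. Behind it the motor box (78 mm high) from 45 mm on, 115 mm to the right to 50 mm to the left, and a small drawer cabinet (119 mm high) from 134 mm on, 85 to 235 mm to the left
- brass_block: brass bench block, 30 x 50 x 20 mm, a bystander; origin under its middle
- tweezers: steel tweezers, 151 mm long, a bystander lying on the worktop
- loupe: small folding loupe, 25 x 55 x 12 mm, a bystander lying on the worktop

How it is judged:
By the outcome, as a careful person would: the job done as asked, in the order asked, and still so for the second after the job is handed in, with the robot touching nothing.
Of blank1, blank2, blank3, blank4 only 2 to 4 are there at a start; the rules pass over those that are not, and their reading is None.
At some moment in a run one of collar, blank1, blank2, blank3, blank4 may be knocked a few centimetres aside while the robot is not near it.
Once in a run the grip may slacken for a moment while it holds something.
It also fails if it takes over 210 s, if anything falls off the work surface, if the arm or the gripper's body presses on something with over 40 N, if the wrist force passes 120 N, or if a joint passes its speed limit or range.

## Robot

A 6-joint arm with a two-finger parallel gripper is mounted at the origin on a cart in front of the work surface, level with it; the furniture and walls round the work are solid. World frame = base frame: x ahead of the robot, y to its left, z up, the work surface at z = 0. Lengths are in mm, angles in rad, forces in N, time in s.
With the tool pointing down it reaches from about 300 to 850 mm from the base axis. Payload 5.4 kg.
Tool frame: the origin (TCP) lies at the very end of the fingers, on their centre line; the grasp point (between the pads) lies 19 mm behind it (manip.tcp_to_grasp is the distance from the TCP to the grasp point, in mm); z points along the fingers, y is the line along which they close (so a half turn about z gives the same grasp; the last joint's range is limited). The gripper opens to 85 mm and grips with 20 to 120 N. Pads are 22 mm wide; open, the fingers measure 114 mm over their backs; the gripper's body (76 mm by 85 mm) begins 54 mm behind the grasp point. The pads swing forward as they close: fully open they stand 13 mm farther back than shut.
Start: joints at [-1.476, 0.158, 1.597, -0, 1.386, -0.21], TCP at [172.535, -548.487, 231.299] pointing down, gripper open.
Joint ranges: [-2.91, 2.91], [-0.94, 2.29], [0.18, 2.7], [-1.29, 4.43], [0.17, 2.64], [-3, 3]. Speed limits (rad/s): [2.57, 2.57, 3.14, 3.14, 3.14, 3.14].

## Interface

Orientations are given as [roll, pitch, yaw] about the fixed x, y, z axes, in that order (R = Rz(yaw) Ry(pitch) Rx(roll)).
In Python, from plant import manip gives the robot as it stands.
- The arm moves only by the shell command python3 -m creep 'ROWS' [FORCE]. ROWS is text: rows parted by semicolons, each of 5 numbers parted by spaces: the opening, from 0 (shut) to 1 (fully open), then the shift along the world's x, y, z in mm, then the turn about the world's z in rad. A call has 1 to 8 rows; each row shifts and turns the commanded pose from where the row before left it; what a row does not reach is not made up. A row lasts 1/8 s, in which the tool goes at most 62.5 mm and 10.7 degrees, less where a joint would pass 70% of its speed; a pose out of reach is approached as far as the arm can. A call is refused whole if a number of a shift passes 62.5 or a number of a turn 0.188, either way. A call with a gripper value outside its range is refused whole. The fingers move at their own pace and stop on an object; FORCE is the grip in N (left out, the last holds). Time passes only in rows, so rows that do not move let the fingers close. It gives the time, the measured TCP pose, the force, the opening and the grip force at its end, in the units of the state.
- manip.read_state(): the state, without advancing time (a new reading comes with each control period).
- manip.camera(name): name is "side" or "top"; returns a dict with "color" (384x512x3 uint8, red, green, blue), "fx", "fy", "cx", "cy" (pixels), "extrinsics" (4x4, takes a point from camera to world coordinates). Camera axes: x right, y up, looking along -z (the intrinsics and any distortion apply to the point x, -y, -z); pixel columns grow to the right and rows downward; lengths in mm; the calibration is good to about 2 mm. A picture is of the moment at which its call begins. There is no depth.
- manip.finish_job(): hands the job in; it is judged then, once.
Trained networks look in a picture, given as the dict that the camera call returned (one of the last four; its "shot" number tells which), for a name from the list of things; names that differ only in an ending like _2 or _b are one class to them, and where a whole thing is asked for, a point or a joint stands for the part that bears it (a point fixed in the world has none). Each returns a list of dicts, best first, with "confidence" (0 to 1); they miss things now and then, are a little off and sometimes report something else, mostly with a low value. They report only what shows in the picture. A call takes as long as a camera call.
- manip.outline_of(label, picture): "region" (384x512 bool, what is visible of it) and "uv" ([column, row] in pixels, amid what is visible of it).
The state is a dict: "time": time; "q": joint angles; "qd": joint speeds; "effort": joint torques, N m; "eef_pos": TCP position; "orientation": TCP orientation; "contact_force": force on the tool from outside, world axes, zero at the start; "moment": the same for the moment, N m; "grip_width": opening from 0.0 (shut) to 1.0 (fully open); "grasp_force": force on a finger pad.
Only numpy, scipy, OpenCV 4.12 (cv2) and the standard library are available. Lean on these libraries where they do the work, as an engineer would, in place of code of your own. Each camera call takes 0.05 s, during which the arm holds its last target. There are 200 camera calls.

## Working session

There is one attempt and no reset: what is moved stays moved. The work goes in short steps, Python scripts to look and compute and a shell command to move; the robot and the scene stay as the last step left them, time stands still between calls to the robot, and variables do not carry over. Pictures are saved under pics/ and viewed, at most 14 in all, crops included, and the job is handed in when it is done.

```bash
ls; mkdir -p pics
python3 - <<'E'
from plant import manip
import cv2
print(manip.read_state())
for n in("side","top"):
    c=manip.camera(n); cv2.imwrite(f"pics/{n}0.png",cv2.cvtColor(c["color"],cv2.COLOR_RGB2BGR))
    print(n,{k:(v.tolist() if hasattr(v,'tolist') else v) for k,v in c.items() if k!="color"})
    for l in["clamp","pawl_knob","jaw_knob","sleeve_mid","dish","collar_mid","blank1_mid","brass_block","tweezers","loupe"]:
        print(l,[(round(d["confidence"],2),[round(float(x),1) for x in d["uv"]],int(d["region"].sum())) for d in manip.outline_of(l,c)][:6])
E
```

```text
pics
{'time': 0.0, 'q': array([-1.47611099e+00,  1.59071532e-01,  1.59825053e+00,  2.04667278e-05,
        1.38624048e+00, -2.10092320e-01]), 'qd': array([ 5.99909807e-04,  1.30392971e-03, -8.65386535e-05,  1.72439811e-04,
        3.75342645e-04, -1.19628712e-03]), 'effort': array([ 1.12315440e-03, -3.96005023e+01, -3.31426120e+01, -1.17288773e-04,
        8.41003930e-03, -3.80140250e-06]), 'eef_pos': array([ 172.4767758 , -547.87293125,  230.29513166]), 'orientation': array([-3.13967027e+00, -4.30491632e-04,  3.04773468e-01]), 'contact_force': array([-0.25303932, -0.08204519, -0.42422015]), 'moment': array([-0.02669934, -0.00917793,  0.00839701]), 'grasp_force': 0.0, 'grip_width': 1.0028905832723682}
side {'fx': 491.4738646987615, 'fy': 491.4738646987615, 'cx': 245.57449302360482, 'cy': 198.14250208473382, 'extrinsics': [[-0.8864281340048087, 0.16367218355466645, -0.4329625614013299, -172.43948057418538], [-0.4628660340504195, -0.3125472693173669, 0.829499390575239, 1221.007060148447], [0.0004447102300759606, 0.9356952606338801, 0.35280898721561277, 644.4477798507694], [0.0, 0.0, 0.
[... 620 characters left out ...]
1320111749, -0.09914295173973371, 336.16027860326034], [-0.9998580876919286, -0.012885476831803687, 0.010852140980314843, -48.147016190031984], [0.009520117048954656, 0.09927971200047873, 0.9950140230953912, 1546.62601899657], [0.0, 0.0, 0.0, 1.0]], 'shot': 2}
clamp [(0.81, [308.5, 193.9], 2691)]
pawl_knob [(0.6, [302.9, 196.1], 271), (0.58, [319.6, 209.4], 44)]
jaw_knob [(0.8, [301.2, 194.9], 248)]
sleeve_mid [(0.26, [372.1, 180.7], 337)]
dish [(0.54, [369.7, 181.4], 314)]
collar_mid [(0.46, [234.5, 201.7], 4)]
blank1_mid [(0.63, [371.5, 181.7], 333), (0.44, [328.1, 210.6], 33), (0.4, [152.3, 209.2], 89)]
brass_block []
tweezers [(0.58, [377.7, 213.8], 3)]
loupe [(0.45, [318.8, 162.5], 80)]
```

View pics/top0.png

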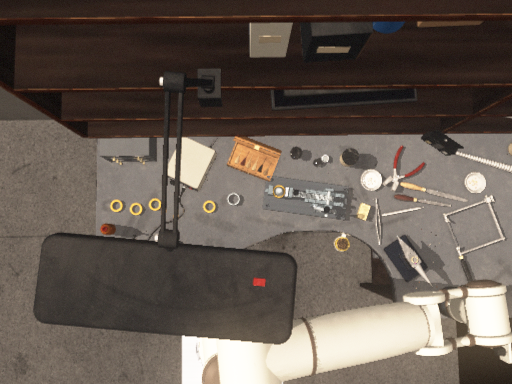

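View pics/side0.png

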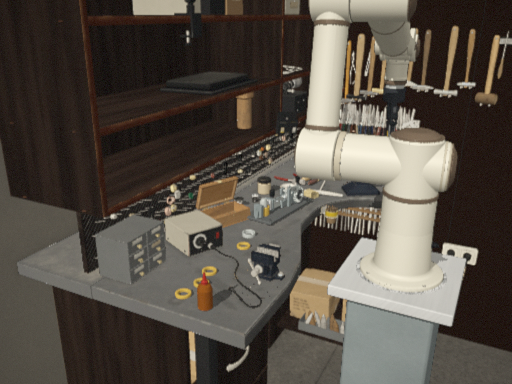

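```bash
cat > h.py <<'E'
from plant import manip
import numpy as np, cv2
def ray(c,uv):
    d=np.array([(uv[0]-c["cx"])/c["fx"],-(uv[1]-c["cy"])/c["fy"],-1.0]); E=np.array(c["extrinsics"])
    return E[:3,3],E[:3,:3]@d
def onz(c,uv,z):
    o,d=ray(c,uv); return o+d*(z-o[2])/d[2]
def proj(c,p):
    E=np.array(c["extrinsics"]); q=E[:3,:3].T@(np.array(p,float)-E[:3,3])
    return np.array([c["cx"]+c["fx"]*q[0]/-q[2],c["cy"]-c["fy"]*q[1]/-q[2]])
def crop(c,x0,y0,x1,y1,s,f):
    im=cv2.cvtColor(c["color"],cv2.COLOR_RGB2BGR)[y0:y1,x0:x1]
    cv2.imwrite(f,cv2.resize(im,None,fx=s,fy=s,interpolation=cv2.INTER_CUBIC))
E
python3 - <<'E'
from h import *
t=manip.camera("top"); crop(t,256,140,396,240,5.7,"pics/t1.png")
crop(t,96,185,256,225,5,"pics/t2.png")
s=manip.camera("side"); crop(s,160,165,360,315,4,"pics/s1.png")
hs=cv2.cvtColor(t["color"],cv2.COLOR_RGB2HSV)
m=cv2.inRange(hs,(15,110,110),(35,255,255)); n,_,st,ce=cv2.connectedComponentsWithStats(m)
for a,b in zip(st,ce):
    if 20<a[4]<400: print(a,b.round(1),onz(t,b,8).round(0))
for uv in[(233.5,199.5),(371,180),(279,190)]: print(uv,onz(t,uv,8).round(0))
E
```

```text
[231 144  18  22 162] [238.3 154.1] [609. -27.   8.]
[246 154   7  14  42] [248.4 161.5] [584. -60.   8.]
[253 156   6  15  29] [255.6 163.5] [577. -84.   8.]
[258 164  11  12  37] [263.1 170.5] [ 554. -108.    8.]
[268 166   7   9  32] [270.7 170.5] [ 553. -133.    8.]
[273 185  12  13  62] [278.5 191. ] [ 486. -157.    8.]
[149 198  13  13  81] [154.6 204.1] [448. 246.   8.]
[110 200  13  12  85] [116.1 205.6] [445. 370.   8.]
[203 200  13  13  82] [208.9 206.4] [438.  70.   8.]
[130 203  13  12  80] [135.9 208.5] [435. 306.   8.]
[335 237  15  14  79] [342.1 243.9] [ 312. -359.    8.]
(233.5, 199.5) [460. -10.   8.]
(371, 180) [ 518. -460.    8.]
(279, 190) [ 489. -158.    8.]
```

View pics/t1.png

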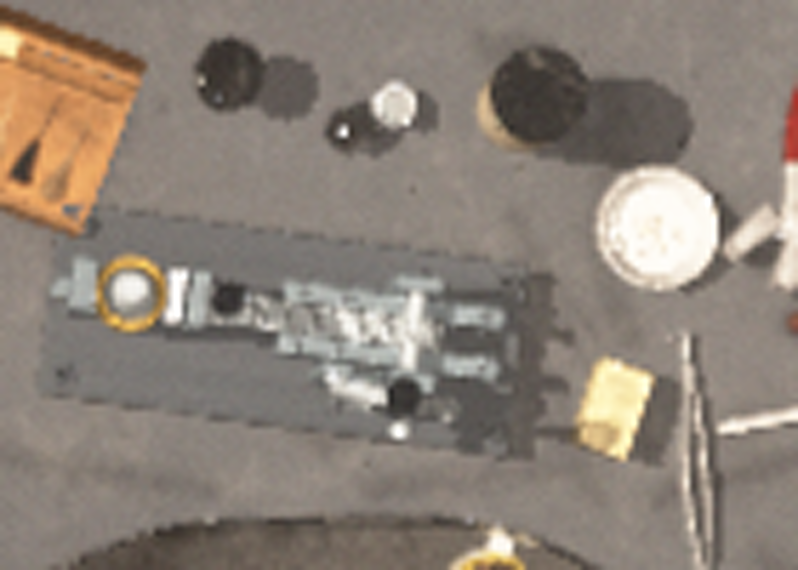

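View pics/s1.png

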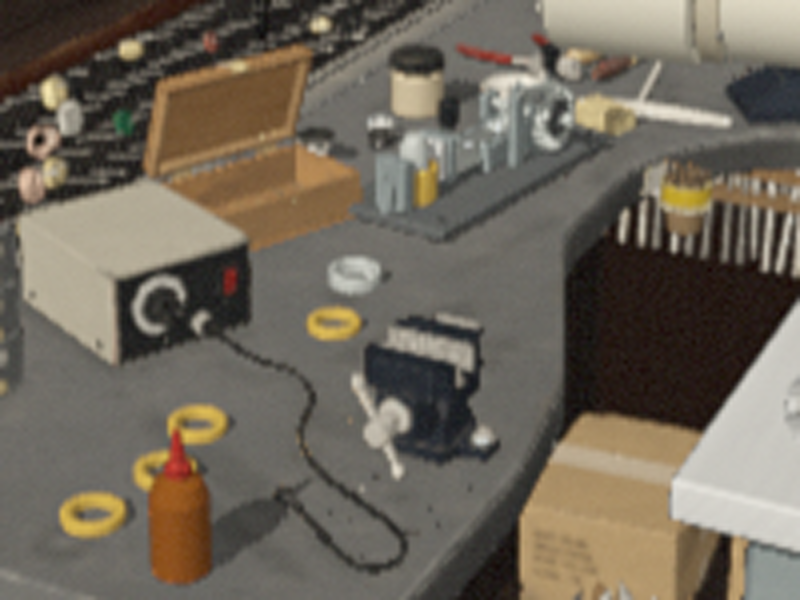

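View pics/t2.png

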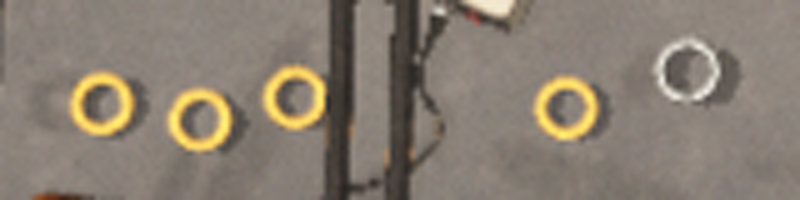

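Run:
```python
from h import *
from scipy.optimize import least_squares
t=manip.camera("top"); s=manip.camera("side")
C=lambda x,y,k,ox,oy:(ox+x/k,oy+y/k)
obs=[(t,C(131,293,5.7,256,140),(0,90,44)),(t,C(230,296,5.7,256,140),(0,39,86)),(t,C(404,396,5.7,256,140),(-42,-56,119)),
 (s,C(427,185,4,160,165),(0,90,29)) if 0 else (s,C(449,112,4,160,165),(0,39,74))]
def f(p,full=False):
    c,sn=np.cos(p[2]),np.sin(p[2]); r=[]
    for cam,uv,q in obs:
        r.append(proj(cam,(p[0]+c*q[0]-sn*q[1],p[1]+sn*q[0]+c*q[1],q[2]))-uv)
    return np.concatenate(r)
S=least_squares(f,[480,-240,-.1]); p=S.x; print(p.round(3),S.fun.round(1))
c,sn=np.cos(p[2]),np.sin(p[2])
for n,q in dict(post=(0,90),pawl=(-42,-56),jaw=(0,39),jawoff=(0,-1)).items(): print(n,p[0]+c*q[0]-sn*q[1],p[1]+sn*q[0]+c*q[1])
S2=lambda a:(C(*a,4,160,165))
for n,a,b,z in[("collar",(233.4,199),(355,275),8),("b1",(208.9,206.4),(334,323),8),("b2",(154.6,204.1),(198,424),8),("b3",(135.9,208.5),(160,470),8),("b4",(116.1,205.6),(93,514),8)]:
    print(n,onz(t,a,z).round(0),onz(s,S2(b),z).round(0))
print("dish",onz(t,C(658,228,5.7,256,140),12))
for P in[(300,100),(300,-100),(400,0)]:
    print(P,[z for z in range(0,1500,20) if proj(s,(*P,z))[1]<0][:1])
```

```text
[ 4.67026e+02 -2.44943e+02 -1.54000e-01] [ 0.1  0.   0.   0.5  0.1  0.  -0.6 -0.2]
post 480.8262474266353 -156.00734503499797
pawl 416.93521070877176 -293.8403433594798
jaw 473.00586714109926 -206.40418672363555
jawoff 466.8722355446004 -245.9311213813905
collar [461. -10.   8.] [456.  -4.   8.]
b1 [438.  70.   8.] [432.  77.   8.]
b2 [448. 246.   8.] [441. 251.   8.]
b3 [435. 306.   8.] [431. 313.   8.]
b4 [445. 370.   8.] [439. 375.   8.]
dish [ 517.36704559 -460.38662113   12.        ]
(300, 100) [680]
(300, -100) [680]
(400, 0) [680]
```

```bash
python3 -m creep '0.5 41 42 -3 0.185;0.5 41 42 -3 0.185;0.5 41 42 -3 0.185;0.5 41 42 -3 0.185;0.5 41 43 -3 0.185;0.5 39.5 43 -3 0.187;0.5 0 0 0 0;0.5 0 0 0 0' 40
python3 - <<'E'
from h import *
print(manip.read_state()["q"].round(2))
t=manip.camera("top"); crop(t,266,140,406,240,5.7,"pics/t3.png")
s=manip.camera("side"); crop(s,225,135,345,225,6,"pics/s3.png")
p=manip.read_state()["eef_pos"]; print(p,proj(t,p),proj(s,p))
E
```

```text
time: 2.3
eef_pos: [416.8, -294.8, 213.4]
orientation: [-3.141, 0.001, 1.416]
contact_force: [0.2, -0.5, 0.7]
grip_width: 0.504
grasp_force: 0.0
[-0.85  0.    1.8  -0.    1.34 -0.7 ]
[ 416.37106692 -295.59083741  213.43101571] [333.29506002 207.73880549] [298.66251243 148.82437314]
```

View pics/s3.png

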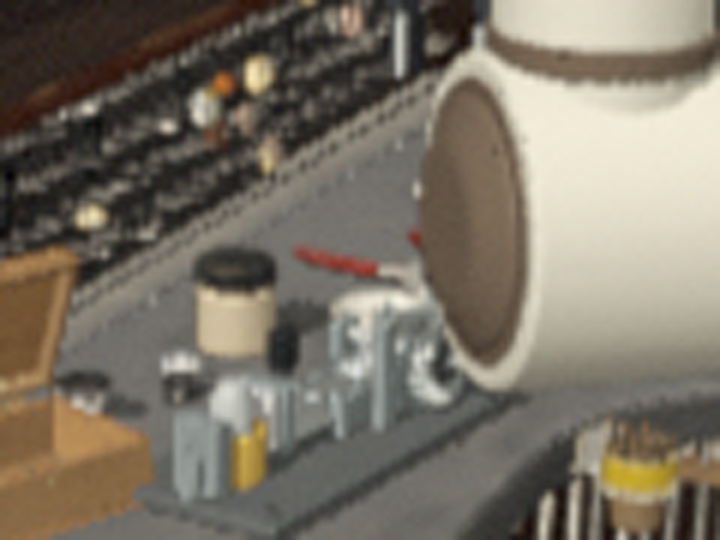

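```bash
python3 -m creep '0.5 0 1.5 -40 0;0.5 0 0 -40 0;0.5 0 0 -27 0;0.5 0 0 -10 0;0.5 0 0 0 0;0.1 0 0 0 0;0.1 0 0 0 0;0.1 0 0 0 0' 40
python3 - <<'E'
from h import *
t=manip.camera("top"); crop(t,266,140,406,240,5.7,"pics/t4.png")
E
```

```text
time: 3.4
eef_pos: [418.5, -294.3, 97.9]
orientation: [3.138, 0.003, 1.417]
contact_force: [3.8, -1.0, 2.2]
grip_width: 0.18
grasp_force: 39.0
```

View pics/t4.png

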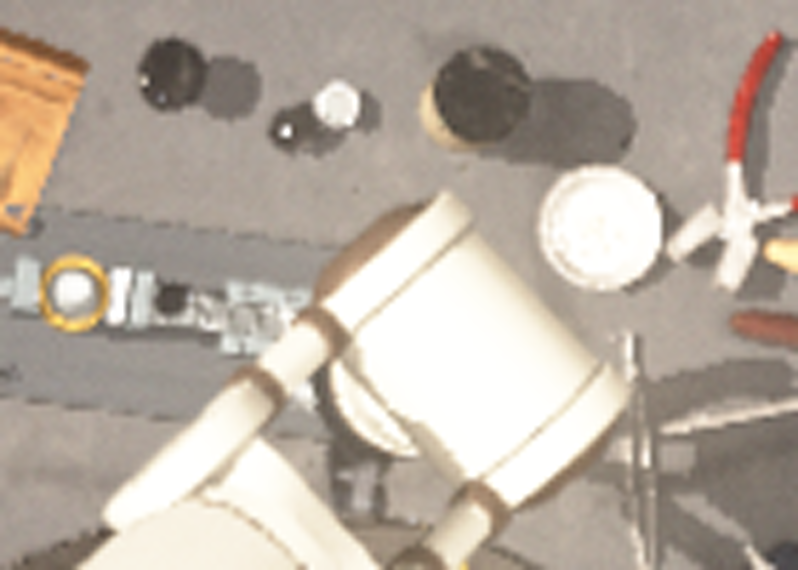

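```bash
python3 -m creep '0.1 0.4 2.4 3.1 0;0.1 0.4 2.7 2.8 0;0.1 0.5 3 2.5 0;0.1 0.4 2.6 2.2 0;0.1 0 0 0 0;0.1 0 0 0 0;0.1 0 0 0 0;0.1 0 0 0 0' 50;  python3 -m creep '0.1 0 0 0 0;0.1 0 0 0 0;0.1 0 0 0 0;0.1 0 0 0 0;0.1 0 0 0 0;0.1 0 0 0 0;0.1 0 0 0 0;0.1 0 0 0 0'
python3 - <<'E'
from h import *
t=manip.camera("top"); crop(t,256,165,336,215,8,"pics/t5.png")
E
```

```text
time: 4.45
eef_pos: [420.1, -282.6, 106.8]
orientation: [3.138, 0.001, 1.417]
contact_force: [9.2, -4.0, -5.8]
grip_width: 0.167
grasp_force: 48.9
time: 5.45
eef_pos: [420.1, -282.6, 106.8]
orientation: [3.138, 0.001, 1.416]
contact_force: [9.0, -2.7, -5.8]
grip_width: 0.171
grasp_force: 48.9
```

View pics/t5.png

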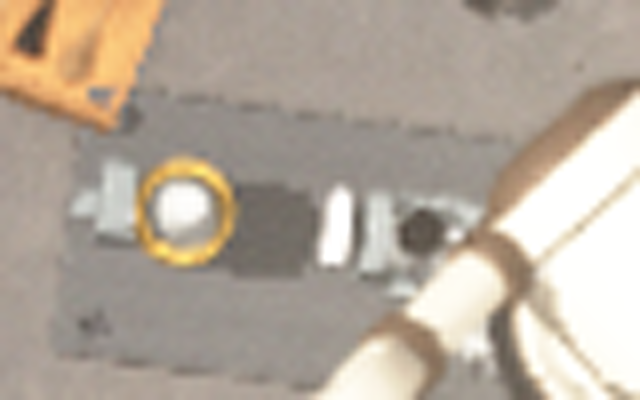

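```bash
cat >> h.py <<'E'
def jawk(t,u0=285,u1=316,v0=184,v1=202):
    g=cv2.cvtColor(t["color"],cv2.COLOR_RGB2GRAY)[v0:v1,u0:u1].astype(float); w=np.clip(70-g,0,None)
    n,l,st,ce=cv2.connectedComponentsWithStats((w>0).astype(np.uint8))
    return [(int(a[4]),(b+[u0,v0]).round(1),onz(t,b+[u0,v0],86).round(1)) for a,b in zip(st[1:],ce[1:]) if a[4]>5]
E
python3 -c "
from h import *
print(jawk(manip.camera('top')))"
python3 -m creep '0.1 0 0 0 0;0.1 0 0 0 0;0.1 0 0 0 0;0.1 0 0 0 0'; python3 -c "
from h import *
print(jawk(manip.camera('top')))"
```

```text
[]
time: 6.05
eef_pos: [420.1, -282.6, 106.8]
orientation: [3.138, 0.001, 1.417]
contact_force: [10.1, -3.0, -6.5]
grip_width: 0.17
grasp_force: 48.9
[]
```

```bash
python3 -m creep '0.4 0 0 0 0;0.4 0 0 0 0;0.4 0 0 20 0;0.5 0 0 30 0;0.8 20.5 42 0 0;0.8 20.5 42 0 0;0.8 20.0 42 0 0;0.8 0 0 0 0' 40
python3 - <<'E'
from h import *
t=manip.camera("top"); s=manip.camera("side")
c,sn=np.cos(-.154),np.sin(-.154)
for z in(86,): print([proj(t,(467.03-sn*y,-244.94+c*y,z)).round(1) for y in(-1,3,39)])
print([proj(s,(467.03-sn*y,-244.94+c*y,z)).round(1) for y in(-1,3,39)])
a=cv2.cvtColor(t["color"],cv2.COLOR_RGB2BGR)[165:225,256:356];b=cv2.cvtColor(s["color"],cv2.COLOR_RGB2BGR)[155:235,225:358]
a=cv2.resize(a,(600,360),interpolation=2); b=cv2.resize(b,(600,361),interpolation=2)
cv2.imwrite("pics/c6.png",cv2.resize(np.vstack([a,b]),(480,577)))
E
```

```text
time: 7.1
eef_pos: [479.8, -153.7, 156.6]
orientation: [-3.14, -0.001, 1.421]
contact_force: [-0.2, -0.9, 0.6]
grip_width: 0.795
grasp_force: 0.0
[array([309.2, 194.2]), array([307.9, 194. ]), array([296.4, 192.4])]
[array([278.1, 186.3]), array([277.5, 186.7]), array([271.7, 189.5])]
```

View pics/c6.png

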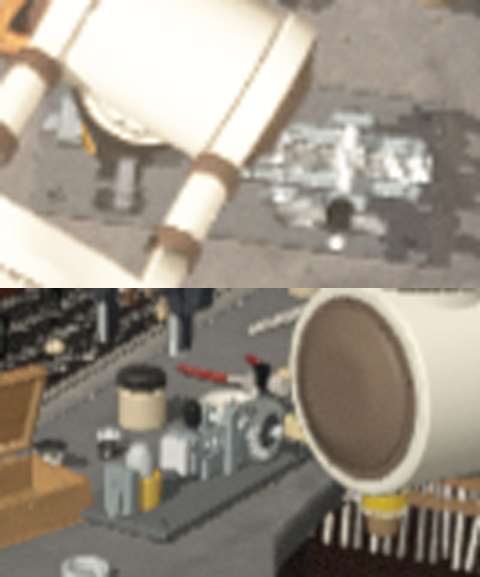

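```bash
python3 -m creep '0.8 1 -2 -45 0;0.8 0 0 -45 0;0.8 0 0 -27 0;0.8 0 0 -10 0;0.8 0 0 0 0;0.3 0 0 0 0;0.3 0 0 0 0;0.3 0 0 0 0' 40; python3 -m creep '0.3 0 0 0 0;0.3 0 0 0 0'
```

```text
time: 8.2
eef_pos: [481.8, -159.1, 31.7]
orientation: [3.139, 0.001, 1.417]
contact_force: [-1.6, -0.6, 6.0]
grip_width: 0.447
grasp_force: 39.9
time: 8.45
eef_pos: [481.8, -159.1, 31.7]
orientation: [3.139, 0.002, 1.417]
contact_force: [-1.9, 0.4, 4.7]
grip_width: 0.443
grasp_force: 39.9
```

```bash
python3 -m creep '0.3 0 0 10 0;0.3 0 0 30 0;0.3 0 0 40 0;0.3 0 0 20 0;0.3 9 -60 0 0;0.3 9 -60 0 0;0.3 6 -60 0 0;0.3 6 -60 0 0' 50;python3 -m creep '0.3 6 -60 0 0;0.3 0 -2 -30 0;0.3 0 0 -30 0;0.3 0 0 -10 0;0.3 0 0 0 0;0.3 0 0 0 0'
python3 - <<'E'
from h import *
t=manip.camera("top"); s=manip.camera("side")
for n,c in(("t",t),("s",s)):
  for l in("sleeve_mid","dish"): print(n,l,[(round(d["confidence"],2),d["uv"],int(d["region"].sum()),onz(c,d["uv"],12).round(0)) for d in manip.outline_of(l,c)][:3])
a=cv2.cvtColor(t["color"],cv2.COLOR_RGB2BGR)[150:210,330:430];b=cv2.cvtColor(s["color"],cv2.COLOR_RGB2BGR)[140:220,260:393]
a=cv2.resize(a,(600,360),interpolation=2); b=cv2.resize(b,(600,361),interpolation=2)
cv2.imwrite("pics/c7.png",cv2.resize(np.vstack([a,b]),(480,577)))
E
```

```text
time: 9.45
eef_pos: [511.0, -400.1, 130.9]
orientation: [3.141, 0.0, 1.417]
contact_force: [1.3, -0.8, -1.3]
grip_width: 0.437
grasp_force: 51.9
time: 10.2
eef_pos: [517.6, -461.0, 62.0]
orientation: [3.139, 0.002, 1.417]
contact_force: [0.2, -0.2, 0.6]
grip_width: 0.439
grasp_force: 51.9
t sleeve_mid [(0.57, [296.5, 192.8], 18, array([ 479., -215.,   12.]))]
t dish []
s sleeve_mid [(0.39, [289.5, 174.6], 68, array([ 570., -598.,   12.]))]
s dish [(0.54, [288.7, 183.7], 22, array([ 528., -489.,   12.]))]
```

View pics/c7.png

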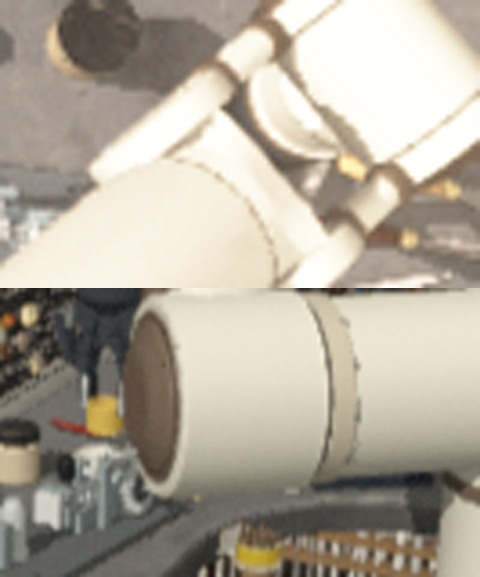

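Run:
```python
from h import *
s=manip.camera("side")
for y in(-455,-458,-461): print(proj(s,(518,y,59)))
m=manip.outline_of("sleeve_mid",s)[0]; v,u=np.where(m["region"]); print(u.min(),u.max(),v.min(),v.max())
h=cv2.inRange(cv2.cvtColor(s["color"],cv2.COLOR_RGB2HSV)[160:190,275:305],(15,110,90),(35,255,255)); v,u=np.where(h); print(u.min()+275,u.max()+275,v.min()+160,v.max()+160,len(u))
```

```text
[287.95749673 175.05955662]
[288.26146009 174.84704997]
[288.56462753 174.63509978]Traceback (most recent call last):
  File "<stdin>", line 4, in <module>
IndexError: list index out of range
```

```bash
python3 -m creep '0.3 0 -2 -20 0;0.3 0 0 -12 0;0.3 0 0 -5 0;0.3 0 0 0 0;0.3 0 0 -2 0;0.3 0 0 -1 0;0.3 0 0 0 0';python3 -m creep '0.3 0 0 -1.5 0;0.3 0 0 0 0'
```

```text
time: 11.48
eef_pos: [516.8, -462.4, 20.1]
orientation: [3.141, 0.0, 1.417]
contact_force: [-0.8, 0.5, -0.5]
grip_width: 0.439
grasp_force: 51.9
time: 11.72
eef_pos: [517.0, -462.6, 19.8]
orientation: [3.141, 0.0, 1.417]
contact_force: [-1.2, 1.9, 5.2]
grip_width: 0.438
grasp_force: 52.5
```

```bash
python3 -m creep '0.6 0 0 0 0;0.65 0 0 0 0;0.65 0 0 0 0;0.65 0 0 30 0;0.65 0 0 60 0;0.65 -10 62 10 0;0.65 -10 60 0 0;0.65 -10 60 0 0';python3 - <<'E'
from h import *
t=manip.camera("top"); crop(t,340,155,400,205,8,"pics/t8.png")
for l in("sleeve_mid","dish","blank1_mid","collar_mid"): print(l,[(round(d["confidence"],2),d["uv"],int(d["region"].sum()),onz(t,d["uv"],32 if l[0]=="s" else 8).round(0)) for d in manip.outline_of(l,t)][:3])
E
```

```text
time: 12.72
eef_pos: [486.5, -279.8, 118.5]
orientation: [3.141, 0.0, 1.416]
contact_force: [1.2, -0.3, 0.6]
grip_width: 0.649
grasp_force: 0.0
sleeve_mid [(0.42, [375.3, 178.2], 15, array([ 521., -468.,   32.]))]
dish [(0.7, [373.3, 180.9], 132, array([ 515., -467.,    8.])), (0.35, [134.9, 205.3], 18, array([445., 309.,   8.]))]
blank1_mid []
collar_mid []
```

View pics/t8.png

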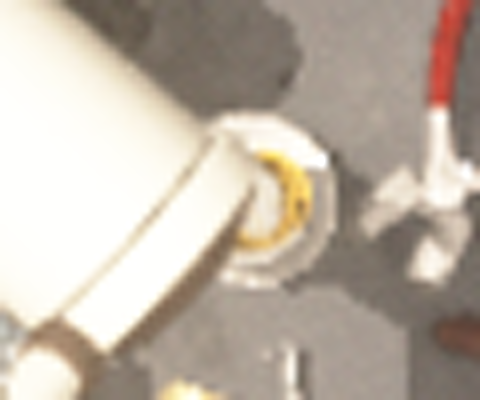

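```bash
cat >> h.py <<'E'
def rings(t):
    hs=cv2.cvtColor(t["color"],cv2.COLOR_RGB2HSV)
    m=cv2.inRange(hs,(15,110,110),(35,255,255))[190:225,96:262]; n,_,st,ce=cv2.connectedComponentsWithStats(m)
    for a,b in zip(st,ce):
        if 15<a[4]<400:
            c=a[:2]+a[2:4]/2-.5; print("blank",a[2:].tolist(),onz(t,c+[96,190],8)[:2].round(1),onz(t,b+[96,190],8)[:2].round(1))
    m=cv2.inRange(hs,(0,0,150),(179,60,255))[188:215,222:246]; n,_,st,ce=cv2.connectedComponentsWithStats(m)
    for a,b in zip(st,ce):
        if 15<a[4]<400:
            c=a[:2]+a[2:4]/2-.5; print("white",a[2:].tolist(),onz(t,c+[222,188],12)[:2].round(1),onz(t,b+[222,188],12)[:2].round(1))
E
python3 -m creep '0.7 -7 60 20 0;0.7 -7 60 20 0;0.7 -7 60 0 0;0.7 0 0 0 0';python3 - <<'E'
from h import *
rings(manip.camera("top"))
E
```

```text
time: 13.48
eef_pos: [466.7, -101.8, 158.2]
orientation: [3.14, -0.0, 1.42]
contact_force: [0.8, -0.4, 0.3]
grip_width: 0.699
grasp_force: 0.0
blank [12, 13, 75] [448.6 245.9] [448.2 246.4]
blank [12, 12, 72] [445.3 368.6] [445.4 369.6]
blank [12, 13, 66] [439.7  68. ] [439.   69.2]
blank [13, 12, 71] [434.8 305.5] [434.4 305.6]
white [19, 21, 97] [464.3 -18.3] [457.4 -18.5]
```

```bash
python3 -m creep '0.7 -3 45 0 0;0.7 -3.5 45 0 0;0.7 0 0 -40 0;0.7 0 0 0 0;0.7 0 0 0 0';python3 - <<'E'
from h import *
t=manip.camera("top"); s=manip.camera("side")
hs=cv2.cvtColor(s["color"],cv2.COLOR_RGB2GRAY)
for l,z in(("collar_mid",8),("blank1_mid",6)):
  for n,c in(("t",t),("s",s)): print(n,l,[(round(d["confidence"],2),np.round(d["uv"],1),int(d["region"].sum()),onz(c,d["uv"],z)[:2].round(0)) for d in manip.outline_of(l,c)])
a=cv2.cvtColor(t["color"],cv2.COLOR_RGB2BGR)[170:230,196:296];b=cv2.cvtColor(s["color"],cv2.COLOR_RGB2BGR)[185:265,190:323]
a=cv2.resize(a,(600,360),interpolation=2); b=cv2.resize(b,(600,361),interpolation=2)
cv2.imwrite("pics/c9.png",cv2.resize(np.vstack([a,b]),(480,577)))
p=manip.read_state()["eef_pos"];print(p,proj(s,(460.5,-10.5,6)),proj(s,(460.5,-10.5,p[2])))
E
```

```text
time: 14.15
eef_pos: [460.8, -15.1, 118.6]
orientation: [3.14, 0.0, 1.415]
contact_force: [-0.0, -0.7, -0.6]
grip_width: 0.697
grasp_force: 0.0
t collar_mid []
s collar_mid [(0.67, array([244.7, 233.2]), 69, array([469.,  -2.]))]
t blank1_mid []
s blank1_mid [(0.66, array([206. , 269.7]), 89, array([455., 246.])), (0.27, array([274.7, 199.6]), 212, array([ 510., -316.]))]
[460.25141955 -13.94788481 118.33320121] [248.3806793  233.33294812] [248.47234008 199.39812427]
```

View pics/c9.png

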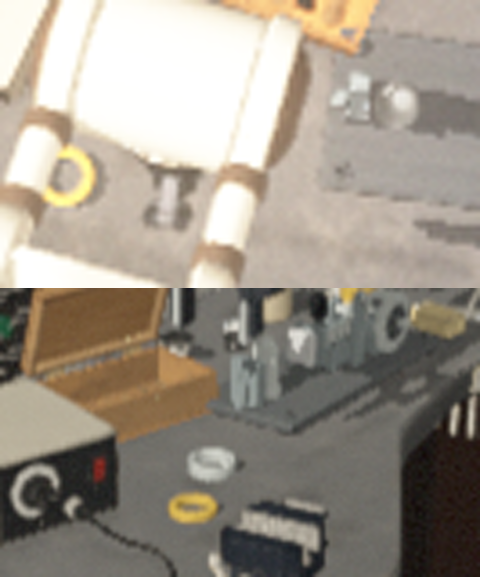

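```bash
python3 -m creep '0.7 0 3.5 -40 0;0.7 0 0 -40 0;0.7 0 0 -25 0;0.7 0 0 -9.5 0;0.7 0 0 0 0;0.3 0 0 0 0;0.3 0 0 0 0;0.3 0 0 0 0' 50;python3 -m creep '0.3 0 0 0 0;0.3 0 0 0 0'
```

```text
time: 15.45
eef_pos: [461.0, -10.4, 4.9]
orientation: [3.139, 0.0, 1.417]
contact_force: [-2.1, -0.6, 6.0]
grip_width: 0.434
grasp_force: 49.2
time: 15.7
eef_pos: [461.0, -10.4, 4.9]
orientation: [3.139, 0.0, 1.417]
contact_force: [-2.9, 0.2, 6.3]
grip_width: 0.432
grasp_force: 49.2
```

```bash
python3 -m creep '0.3 0 0 10 0;0.3 0 0 45 0;0.3 0 0 50 0;0.3 6 -50 0 0;0.3 7 -50 0 0;0.3 7 -46.5 0 0;0.3 0 0 0 0;0.3 0 0 0 0' ;python3 - <<'E'
from h import *
t=manip.camera("top"); s=manip.camera("side")
print(onz(t,(278.7,191.5),62),onz(t,(278.7,191.5),14))
a=cv2.cvtColor(t["color"],cv2.COLOR_RGB2BGR)[170:230,240:340];b=cv2.cvtColor(s["color"],cv2.COLOR_RGB2BGR)[165:225,220:320]
a=cv2.resize(a,(480,288),interpolation=2); b=cv2.resize(b,(480,288),interpolation=2)
cv2.imwrite("pics/c10.png",np.vstack([a,b]))
p=manip.read_state()["eef_pos"];print(p,proj(s,p),proj(s,(480.8,-156,70)))
E
```

```text
time: 16.7
eef_pos: [479.5, -156.0, 108.4]
orientation: [-3.142, -0.0, 1.417]
contact_force: [-0.8, 0.7, -0.3]
grip_width: 0.431
grasp_force: 50.3
[ 478.8210196 -153.5335646   62.       ] [ 483.43343746 -156.94085657   14.        ]
[ 479.41975935 -155.25517933  108.09283528] [263.53860538 187.48671227] [263.10643042 198.20625243]
```

View pics/c10.png

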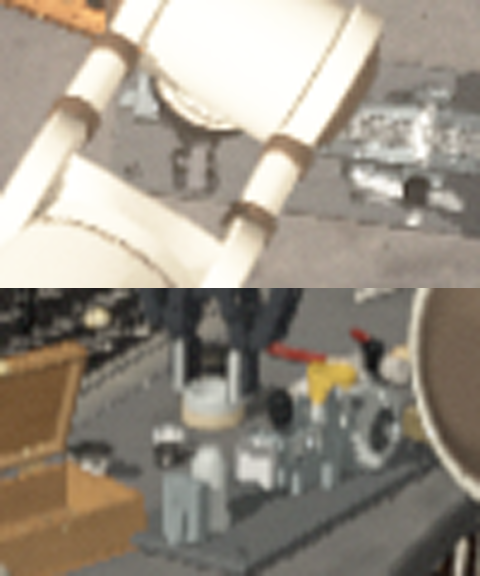

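```bash
python3 -m creep '0.3 1 -1 -25 0;0.3 0 0 -15 0;0.3 0 0 -10 0;0.3 0 0 -8 0;0.3 0 0 0 0;0.3 0 0 0 0' ;python3 -m creep '0.3 0 0 -7 0;0.3 0 0 -7 0;0.3 0 0 -4 0;0.3 0 0 0 0'
```

```text
time: 17.55
eef_pos: [481.1, -157.8, 50.5]
orientation: [3.141, 0.0, 1.417]
contact_force: [0.5, -0.8, -0.6]
grip_width: 0.432
grasp_force: 50.3
time: 18.05
eef_pos: [480.2, -157.3, 31.4]
orientation: [-3.141, -0.0, 1.417]
contact_force: [-0.1, -0.2, -0.7]
grip_width: 0.43
grasp_force: 50.3
```

```bash
python3 -m creep '0.3 0 0 -3 0;0.3 0 0 -3 0;0.3 0 0 0 0' ;python3 -m creep '0.3 0 0 -3 0;0.3 0 0 -2 0;0.3 0 0 0 0'
```

```text
time: 18.42
eef_pos: [480.8, -157.3, 25.9]
orientation: [3.141, -0.0, 1.417]
contact_force: [0.3, 0.6, -1.7]
grip_width: 0.431
grasp_force: 50.2
time: 18.8
eef_pos: [480.8, -157.3, 20.9]
orientation: [3.141, -0.0, 1.417]
contact_force: [1.2, 1.5, -1.5]
grip_width: 0.43
grasp_force: 50.3
```

```bash
python3 -m creep '0.3 0 0 -1.5 0;0.3 0 0 -1 0;0.3 0 0 0 0' ;python3 -m creep '0.7 0 0 0 0;0.7 0 0 0 0;0.7 0 0 10 0;0.7 0 0 50 0;0.7 0 0 50 0;0.7 -5 60 10 0;0.7 -5 60 0 0;0.7 -5 60 0 0'
python3 - <<'E'
from h import *
t=manip.camera("top"); rings(t)
s=manip.camera("side")
print([(round(d["confidence"],2),np.round(d["uv"],1),int(d["region"].sum()),onz(s,d["uv"],4)[:2].round(0)) for d in manip.outline_of("blank1_mid",s)])
crop(s,236,180,316,230,8,"pics/s11.png")
E
```

```text
time: 19.18
eef_pos: [480.9, -157.3, 18.9]
orientation: [3.141, -0.0, 1.417]
contact_force: [1.1, 3.5, 3.9]
grip_width: 0.43
grasp_force: 50.8
time: 20.18
eef_pos: [465.6, 23.9, 139.6]
orientation: [3.14, 0.0, 1.416]
contact_force: [0.9, -0.3, 0.0]
grip_width: 0.702
grasp_force: 0.0
blank [11, 13, 45] [448.5 244.3] [447.7 244.5]
blank [12, 12, 57] [445.3 368.6] [446.7 369.1]
blank [12, 12, 52] [434.7 303.9] [433.6 304.8]
white [21, 21, 106] [464.4  -5.3] [463.3 -12.4]
[(0.52, array([210.4, 268.1]), 39, array([451., 230.]))]
```

View pics/s11.png

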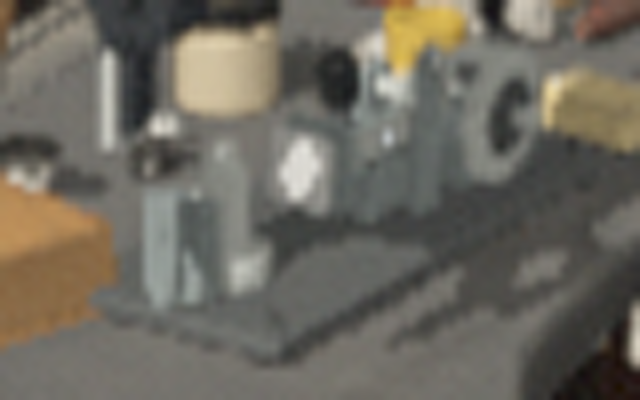

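```bash
cat >> h.py <<'E'
def sideb(s,z=4):
    hs=cv2.cvtColor(s["color"],cv2.COLOR_RGB2HSV)
    m=cv2.inRange(hs,(18,120,90),(35,255,255))[225:310,170:262]; n,_,st,ce=cv2.connectedComponentsWithStats(m)
    for a,b in zip(st,ce):
        if 15<a[4]<400:
            c=a[:2]+a[2:4]/2-.5+[170,225]; print("sideblank",c,a[2:].tolist(),onz(s,c,z)[:2].round(1))
E
python3 -m creep '0.65 -9 16 0 0;0.65 -9 15 0 0;0.65 -9 15 -20 0;0.65 0 0 -20 0;0.65 0 0 0 0';python3 - <<'E'
from h import *
s=manip.camera("side"); sideb(s); p=manip.read_state()["eef_pos"];print(p, proj(s,(439,69,4)))
E
```

```text
time: 20.95
eef_pos: [436.9, 68.7, 97.2]
orientation: [-3.138, 0.0, 1.416]
contact_force: [-0.9, -0.3, 0.0]
grip_width: 0.651
grasp_force: 0.0
sideblank [243.  245.5] [13, 8, 77] [437.4  68.8]
sideblank [209.  270.5] [15, 10, 94] [447.4 243.2]
sideblank [197.5 282.5] [8, 10, 45] [440.7 309.7]
sideblank [183. 293.] [17, 11, 123] [444.9 368.3]
[437.98018737  68.45448679  98.29862291] [242.49672855 245.42227888]
```

```bash
python3 -m creep '0.65 0.5 0 -40 0;0.65 0 0 -35 0;0.65 0 0 -14 0;0.65 0 0 -7 0;0.65 0 0 0 0;0.3 0 0 0 0;0.3 0 0 0 0;0.3 0 0 0 0' 50;python3 -m creep '0.3 0 0 0 0;0.3 0 0 10 0;0.3 0 0 0 0'
```

```text
time: 22.0
eef_pos: [440.4, 68.4, 4.3]
orientation: [3.14, 0.0, 1.417]
contact_force: [-3.2, -0.4, 8.4]
grip_width: 0.42
grasp_force: 49.0
time: 22.38
eef_pos: [440.4, 68.4, 13.8]
orientation: [3.139, -0.0, 1.417]
contact_force: [0.2, -0.2, -0.4]
grip_width: 0.42
grasp_force: 49.9
```

```bash
python3 -m creep '0.3 0 0 45 0;0.3 0 0 46 0;0.3 10 -56 0 0;0.3 10 -56 0 0;0.3 10 -56 0 0;0.3 10.3 -57.4 0 0;0.3 0 0 0 0;0.3 0 0 -10 0';python3 -m creep '0.3 0 0 -20 0;0.3 0 0 -12 0;0.3 0 0 -8 0;0.3 0 0 0 0'
```

```text
time: 23.38
eef_pos: [479.7, -156.9, 93.6]
orientation: [3.141, 0.0, 1.416]
contact_force: [0.2, 0.3, -0.6]
grip_width: 0.418
grasp_force: 50.3
time: 23.88
eef_pos: [480.3, -155.9, 53.0]
orientation: [3.14, -0.001, 1.417]
contact_force: [7.7, 2.9, -4.1]
grip_width: 0.414
grasp_force: 50.3
```

```bash
python3 -m creep '0.3 1 0.5 0 0;0.3 0 0 0 0;0.3 0 0 -6 0;0.3 0 0 0 0'
```

```text
time: 24.38
eef_pos: [480.4, -156.0, 47.0]
orientation: [-3.141, -0.001, 1.417]
contact_force: [3.9, 1.6, -3.4]
grip_width: 0.42
grasp_force: 50.6
```

```bash
python3 -m creep '0.3 0.7 0.3 -6 0;0.3 0 0 -5 0;0.3 0 0 -3 0;0.3 0 0 0 0;0.3 0 0 -2 0;0.3 0 0 0 0'
```

```text
time: 25.12
eef_pos: [480.9, -156.1, 31.4]
orientation: [-3.141, -0.0, 1.417]
contact_force: [0.0, -0.3, -0.0]
grip_width: 0.418
grasp_force: 50.9
```

```bash
python3 -m creep '0.3 0 0 -1.5 0;0.3 0 0 0 0;0.65 0 0 0 0;0.65 0 0 0 0;0.65 0 0 10 0;0.65 0 0 50 0;0.65 0 0 40 0;0.65 -5 58 10 0';python3 -m creep '0.65 -5 58 0 0;0.65 -5 58 0 0;0.65 -5 58 0 0;0.65 -5 58 0 0;0.65 -4 58 0 0;0.65 -4 54 0 0;0.65 0 0 0 0;0.65 0 0 0 0';python3 - <<'E'
from h import *
s=manip.camera("side"); sideb(s); rings(manip.camera("top")); p=manip.read_state()["eef_pos"];print(p)
E
```

```text
time: 26.12
eef_pos: [479.2, -101.0, 144.8]
orientation: [3.133, 0.003, 1.412]
contact_force: [0.6, 1.4, 0.3]
grip_width: 0.65
grasp_force: 0.0
time: 27.12
eef_pos: [448.2, 245.8, 140.4]
orientation: [3.141, 0.0, 1.417]
contact_force: [-0.6, -0.3, 0.0]
grip_width: 0.652
grasp_force: 0.0
sideblank [209.  270.5] [15, 10, 94] [447.4 243.2]
sideblank [197.5 282.5] [8, 10, 45] [440.7 309.7]
sideblank [183. 293.] [17, 11, 124] [444.9 368.3]
blank [13, 13, 62] [448.6 247.5] [448.9 246.6]
white [24, 18, 226] [440.   -9.9] [444.7 -18.9]
white [24, 14, 259] [475.8 -10.3] [480.4  -7. ]
white [6, 6, 23] [446.1 -39.1] [447.6 -41.3]
white [18, 10, 140] [ 4.272e+02 -1.000e-01] [424.4   3.7]
[448.44911629 244.91677452 140.24602149]
```

```bash
python3 -m creep '0.65 0 0 -45 0;0.65 0 0 -45 0;0.65 0 0 -30 0;0.65 0 0 -12 0;0.65 0 0 -5 0;0.65 0 0 0 0;0.3 0 0 0 0;0.3 0 0 0 0' 50;python3 -m creep '0.3 0 0 0 0;0.3 0 0 0 0;0.3 0 0 10 0;0.3 0 0 0 0'
```

```text
time: 28.22
eef_pos: [449.4, 246.2, 4.9]
orientation: [3.14, -0.001, 1.417]
contact_force: [-2.5, -1.5, 8.5]
grip_width: 0.412
grasp_force: 49.0
time: 28.72
eef_pos: [449.2, 246.3, 14.4]
orientation: [3.139, -0.001, 1.417]
contact_force: [0.4, -0.4, -1.8]
grip_width: 0.414
grasp_force: 49.9
```

```bash
python3 -m creep '0.3 0 0 45 0;0.3 0 0 46 0;0.3 5 -57.5 0 0;0.3 5 -57.5 0 0;0.3 5 -57.5 0 0;0.3 5 -57.5 0 0;0.3 4 -57.5 0 0;0.3 4 -57.5 0 0';python3 -m creep '0.3 3.5 -57.5 0 0;0.3 0 0 0 0;0.3 0 0 -10 0;0.3 0 0 -20 0;0.3 0 0 -12 0;0.3 0 0 -8 0;0.3 0 0 0 0'
```

```text
time: 29.72
eef_pos: [476.1, -100.9, 104.2]
orientation: [3.141, 0.0, 1.417]
contact_force: [1.3, 0.9, -0.8]
grip_width: 0.412
grasp_force: 50.2
time: 30.6
eef_pos: [480.9, -154.5, 53.4]
orientation: [3.139, -0.002, 1.418]
contact_force: [7.2, 5.1, -3.6]
grip_width: 0.414
grasp_force: 50.2
```

```bash
python3 -m creep '0.3 1 1.2 0 0;0.3 0 0 -5 0;0.3 0 0 -4 0;0.3 0 0 0 0'
```

```text
time: 31.1
eef_pos: [481.1, -154.7, 44.6]
orientation: [3.141, -0.001, 1.417]
contact_force: [5.6, 4.1, -1.9]
grip_width: 0.411
grasp_force: 50.6
```

```bash
python3 -m creep '0.3 0.8 0.8 -2 0;0.3 0 0 -2 0;0.3 0 0 -1.5 0;0.3 0 0 0 0'
```

```text
time: 31.6
eef_pos: [481.3, -154.5, 39.2]
orientation: [-3.141, -0.0, 1.417]
contact_force: [2.4, 2.1, -0.8]
grip_width: 0.41
grasp_force: 50.6
```

```bash
python3 -m creep '0.3 0 0 -1 0;0.3 0 0 0 0;0.65 0 0 0 0;0.65 0 0 0 0;0.65 0 0 10 0;0.65 0 0 50 0;0.65 0 0 40 0;0.65 -6 57 0 0';python3 -m creep '0.65 -6 58 0 0;0.65 -6 58 0 0;0.65 -6 58 0 0;0.65 -6 58 0 0;0.65 -6 58 0 0;0.65 -6 57 0 0;0.65 -5 54 0 0;0.65 0 0 0 0';python3 - <<'E'
from h import *
manip.camera("side");s=manip.camera("side"); sideb(s); rings(manip.camera("top")); p=manip.read_state()["eef_pos"];print(p)
crop(s,236,180,316,230,8,"pics/s12.png")
E
```

```text
time: 32.6
eef_pos: [479.0, -100.9, 143.8]
orientation: [3.131, 0.004, 1.412]
contact_force: [0.5, 2.0, 0.5]
grip_width: 0.65
grasp_force: 0.0
time: 33.6
eef_pos: [433.7, 306.4, 139.2]
orientation: [3.141, -0.001, 1.422]
contact_force: [0.3, -0.2, -0.3]
grip_width: 0.649
grasp_force: 0.0
sideblank [197.5 282.5] [8, 10, 45] [440.7 309.7]
sideblank [183. 293.] [17, 11, 125] [444.9 368.3]
blank [12, 12, 57] [434.7 303.9] [433.6 305. ]
white [24, 15, 230] [435.2  -9.9] [431.9  -8.5]
white [24, 24, 364] [459.5 -10.1] [472.5 -13.7]
white [14, 6, 54] [430.5   6.3] [431.6   7.9]
[434.55058169 302.84441749 138.75364233]
```

View pics/s12.png

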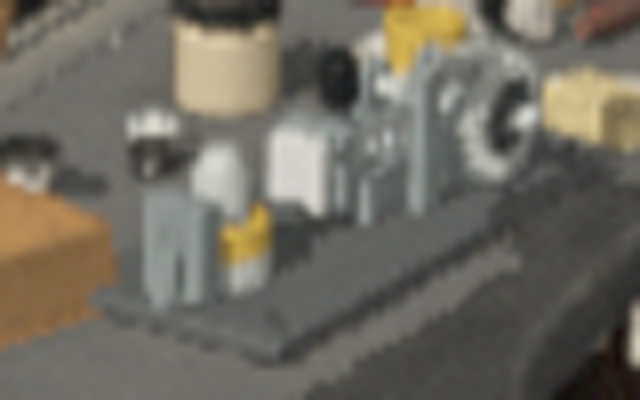

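```bash
python3 -m creep '0.65 0 1 -45 0;0.65 0 0 -45 0;0.65 0 0 -30 0;0.65 0 0 -11 0;0.65 0 0 -4 0;0.65 0 0 0 0;0.3 0 0 0 0;0.3 0 0 0 0' 50;python3 -m creep '0.3 0 0 0 0;0.3 0 0 0 0;0.3 0 0 10 0;0.3 0 0 0 0'
```

```text
time: 34.75
eef_pos: [435.6, 304.8, 5.4]
orientation: [3.14, -0.001, 1.417]
contact_force: [-2.0, -1.2, 7.3]
grip_width: 0.41
grasp_force: 49.0
time: 35.25
eef_pos: [435.5, 304.9, 14.9]
orientation: [3.139, -0.001, 1.417]
contact_force: [-0.5, 0.6, -1.0]
grip_width: 0.409
grasp_force: 49.8
```

```bash
python3 -m creep '0.3 0 0 45 0;0.3 0 0 46 0;0.3 6 -57.5 0 0;0.3 6 -57.5 0 0;0.3 6 -57.5 0 0;0.3 6 -57.5 0 0;0.3 6 -57.5 0 0;0.3 6 -57.5 0 0';python3 -m creep '0.3 6 -57.5 0 0;0.3 5 -57 0 0;0.3 0 0 0 0;0.3 0 0 -10 0;0.3 0 0 -20 0;0.3 0 0 -10 0;0.3 0 0 -8 0;0.3 0 0 0 0'
```

```text
time: 36.25
eef_pos: [470.4, -42.4, 104.7]
orientation: [3.141, -0.0, 1.417]
contact_force: [0.7, 0.1, -0.4]
grip_width: 0.41
grasp_force: 50.1
time: 37.25
eef_pos: [479.4, -155.5, 56.8]
orientation: [-3.136, 0.003, 1.42]
contact_force: [-11.2, -5.2, 12.4]
grip_width: 0.312
grasp_force: 38.1
```

Run:
```python
from h import *
s=manip.camera("side"); crop(s,226,170,306,230,9,"pics/s13.png"); sideb(s); print(manip.read_state()["contact_force"],manip.read_state()["grip_width"])
```

```text
sideblank [183. 293.] [17, 11, 123] [444.9 368.3]
[-11.98131047  -5.51335457  10.17701261] 0.3092540614245757
```

View pics/s13.png

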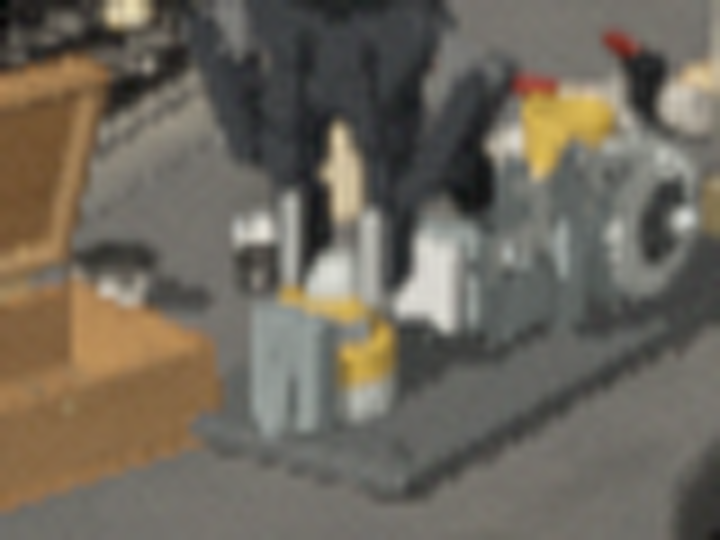

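```bash
python3 -m creep '0.65 0 0 0 0;0.65 0 0 0 0;0.65 0 0 0 0;0.65 0 0 60 0;0.65 -20 50 0 0;0.65 -20 60 0 0;0.65 0 0 0 0';python3 - <<'E'
from h import *
s=manip.camera("side");im=cv2.cvtColor(s["color"],cv2.COLOR_RGB2BGR)
x0,y0,k=236,180,9
o=cv2.resize(im[y0:y0+45,x0:x0+60],None,fx=k,fy=k,interpolation=2); o2=o.copy()
for z in(26,34,42,50):
    P=[(proj(s,(481.4+20*np.cos(a),-155.5+20*np.sin(a),z))+.5-[x0,y0])*k for a in np.linspace(0,6.28,40)]
    cv2.polylines(o2,[np.int32(P)],True,(0,0,255) if z==50 else (0,255,0),1)
cv2.imwrite("pics/s14.png",cv2.resize(np.vstack([o,o2]),None,fx=.74,fy=.74))
E
```

```text
time: 38.17
eef_pos: [439.8, -42.3, 115.8]
orientation: [-3.14, -0.001, 1.421]
contact_force: [0.6, 0.0, 0.4]
grip_width: 0.644
grasp_force: 0.0
```

View pics/s14.png

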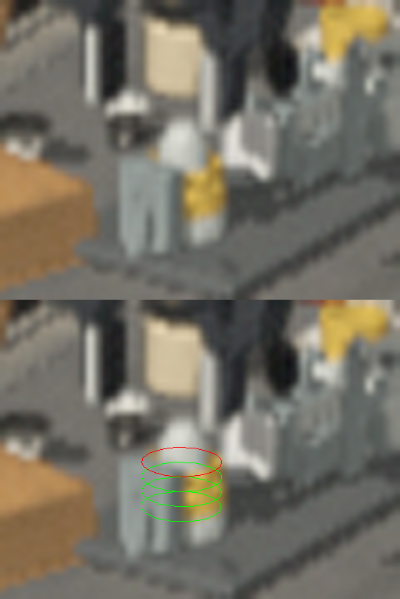

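```bash
python3 -m creep '0.65 1 58 20 0;0.65 1 59 0 0;0.65 1 59 0 0;0.65 1 59 0 0;0.65 1 59 0 0;0.65 0 59 0 0;0.65 0 58 0 0;0.65 0 0 0 0';python3 - <<'E'
from h import *
manip.camera("side");s=manip.camera("side"); sideb(s); rings(manip.camera("top")); p=manip.read_state()["eef_pos"];print(p)
h=cv2.inRange(cv2.cvtColor(s["color"],cv2.COLOR_RGB2HSV),(15,110,90),(38,255,255))[190:220,250:278]
print("\n".join("".join(".#"[int(x>0)] for x in r) for r in h))
for z in(26,34,42,50):
    print(z,[proj(s,(481.4+20*np.cos(a),-155.5+20*np.sin(a),z)).round(1).tolist() for a in(-2.65,-1.08,.49,2.06)])
E
```

```text
time: 39.22
eef_pos: [447.2, 368.1, 136.3]
orientation: [3.141, -0.001, 1.42]
contact_force: [0.5, -0.6, 1.0]
grip_width: 0.647
grasp_force: 0.0
sideblank [183. 293.] [17, 11, 123] [444.9 368.3]
blank [12, 12, 66] [445.3 368.6] [446.3 369.2]
white [24, 17, 137] [438.4  -9.9] [422.3  -4. ]
[447.34744617 364.29683079 136.21069541]
............................
............................
............................
............................
............................
............................
............................
............................
............................
............................
............................
............................
............................
..................#.........
.................##.........
.................###........
..............######........
..............######........
..............######........
..............######........
..............######........
..............#####.........
..............#.............
............................
............................
............................
............................
............................
............................
............................
26 [[268.7, 210.5], [262.5, 208.3], [256.7, 210.6], [263.0, 212.8]]
34 [[268.7, 208.3], [262.5, 206.1], [256.7, 208.3], [263.0, 210.6]]
42 [[268.8, 206.1], [262.5, 203.9], [256.8, 206.1], [263.0, 208.3]]
50 [[268.8, 203.8], [262.5, 201.7], [256.8, 203.9], [263.0, 206.1]]
```

```bash
python3 -m creep '0.65 -1.5 3 -40 0;0.65 0 0 -40 0;0.65 0 0 -10 0;0.65 0 0 0 0;0.65 0 0 0 0'
```

```text
time: 40.0
eef_pos: [446.8, 368.6, 48.6]
orientation: [3.139, -0.002, 1.416]
contact_force: [-0.2, -1.0, -0.5]
grip_width: 0.649
grasp_force: 0.0
```

```bash
python3 -m creep '0.65 -1 0 -25 0;0.65 0 0 -13 0;0.65 0 0 -6 0;0.65 0 0 0 0;0.3 0 0 0 0;0.3 0 0 0 0;0.3 0 0 0 0;0.3 0 0 0 0' 60;python3 -m creep '0.3 0 0 10 0;0.3 0 0 0 0'
```

```text
time: 41.0
eef_pos: [445.0, 368.7, 4.1]
orientation: [3.14, -0.001, 1.417]
contact_force: [-1.8, -1.3, 5.7]
grip_width: 0.412
grasp_force: 59.2
time: 41.25
eef_pos: [445.2, 368.8, 14.0]
orientation: [3.139, -0.002, 1.417]
contact_force: [0.2, -0.2, -0.3]
grip_width: 0.413
grasp_force: 59.8
```

```bash
python3 -m creep '0.3 0 0 45 0;0.3 0 0 47 0;0.3 4 -58 0 0;0.3 4 -58 0 0;0.3 4 -58 0 0;0.3 4 -58 0 0;0.3 4 -58 0 0;0.3 4 -58 0 0';python3 -m creep '0.3 4 -58 0 0;0.3 4 -58 0 0;0.3 4.5 -59 0 0;0.3 0 0 0 0;0.3 0 0 0 0;0.3 0 0 -20 0;0.3 0 0 0 0'
```

```text
time: 42.25
eef_pos: [468.2, 18.4, 104.8]
orientation: [3.141, 0.0, 1.417]
contact_force: [0.5, -0.2, 0.2]
grip_width: 0.411
grasp_force: 60.1
time: 43.12
eef_pos: [479.3, -152.5, 83.0]
orientation: [-3.138, -0.002, 1.419]
contact_force: [-0.5, 0.9, -1.0]
grip_width: 0.413
grasp_force: 60.1
```

```bash
python3 -m creep '0.3 0.5 -0.5 0 0;0.3 0 0 -10 0;0.3 0 0 -8 0;0.3 0 0 0 0;0.3 0 0 0 0'
```

```text
time: 43.75
eef_pos: [481.2, -155.4, 66.5]
orientation: [-3.142, -0.0, 1.417]
contact_force: [-0.9, -0.4, -0.2]
grip_width: 0.413
grasp_force: 60.1
```

```bash
python3 -m creep '0.3 0 0 -4 0;0.3 0 0 -4 0;0.3 0 0 0 0';python3 -m creep '0.3 0 0 -2.5 0;0.3 0 0 -1 0;0.3 0 0 0 0'
```

```text
time: 44.12
eef_pos: [481.8, -155.9, 59.4]
orientation: [3.14, 0.001, 1.417]
contact_force: [-0.8, -0.4, 7.1]
grip_width: 0.414
grasp_force: 61.0
time: 44.5
eef_pos: [481.4, -156.0, 55.1]
orientation: [3.141, 0.001, 1.417]
contact_force: [0.1, -4.5, 0.6]
grip_width: 0.409
grasp_force: 60.3
```

```bash
python3 -m creep '0.3 0 0 -1 0;0.3 0 0 0 0';python3 -m creep '0.3 0 0 -1 0;0.3 0 0 0 0'
```

```text
time: 44.75
eef_pos: [481.5, -156.0, 54.3]
orientation: [3.141, 0.001, 1.417]
contact_force: [-0.7, -4.3, 1.3]
grip_width: 0.412
grasp_force: 60.4
time: 45.0
eef_pos: [481.6, -156.0, 54.0]
orientation: [3.141, 0.001, 1.417]
contact_force: [-3.1, -4.7, 7.5]
grip_width: 0.411
grasp_force: 61.5
```

```bash
python3 -m creep '0.6 0 0 0 0;0.65 0 0 0 0;0.65 0 0 10 0;0.65 0 0 40 0;0.5 0 0 35 0;0.4 -7 -45 0 0;0.4 -7.5 -44.5 0 0;0.4 0 0 0 0' 50;python3 -m creep '0.4 0 0 0 0;0.4 0 0 0 0'
python3 - <<'E'
from h import *
s=manip.camera("side"); print(manip.read_state()["eef_pos"])
h=cv2.inRange(cv2.cvtColor(s["color"],cv2.COLOR_RGB2HSV),(15,110,90),(38,255,255))[195:217,250:278]
print("\n".join("".join(".#"[int(x>0)] for x in r) for r in h))
print([proj(s,(481.4+20*np.cos(-2.65),-155.5+20*np.sin(-2.65),z)).round(1).tolist() for z in(26,58)])
E
```

```text
time: 46.0
eef_pos: [466.5, -247.1, 138.9]
orientation: [3.14, 0.001, 1.413]
contact_force: [-0.1, 0.3, 0.9]
grip_width: 0.4
grasp_force: 0.0
time: 46.25
eef_pos: [466.8, -243.6, 137.9]
orientation: [-3.141, -0.001, 1.418]
contact_force: [0.3, 0.1, 0.4]
grip_width: 0.403
grasp_force: 0.0
[ 466.83898987 -243.64362258  137.94509187]
............................
............................
............................
............................
............................
........##..................
........##.......##.........
........##.......##.........
........##.......##.........
............#.#####.........
..............#####.........
..............#####.........
..............######........
..............######........
..............######........
..............######........
..............#####.........
..............#.............
............................
............................
............................
............................
[[268.7, 210.5], [268.9, 201.6]]
```

```bash
python3 -m creep '0.4 0.5 -1.5 -35 0;0.4 0 0 -20 0;0.4 0 0 -10 0;0.4 0 0 -4 0;0.4 0 0 0 0;0.1 0 0 0 0;0.1 0 0 0 0;0.1 0 0 0 0' 60
```

```text
time: 47.3
eef_pos: [468.2, -246.8, 70.2]
orientation: [3.139, 0.001, 1.417]
contact_force: [2.3, 1.3, 4.8]
grip_width: 0.176
grasp_force: 58.9
```

```bash
python3 -m creep '0.1 0.6 4 0 0;0.1 0.7 4.5 0 0;0.1 0.7 4.5 0 0;0.1 0.7 4.5 0 0;0.1 0.7 4.5 0 0;0.1 0.7 4.5 0 0;0.1 0.7 4.5 0 0;0.1 0.6 4 0 0' 80
```

```text
time: 48.3
eef_pos: [472.8, -217.4, 70.3]
orientation: [3.139, 0.012, 1.418]
contact_force: [-3.0, -14.6, 1.1]
grip_width: 0.168
grasp_force: 78.8
```

```bash
python3 -m creep '0.1 0.6 4 0 0;0.1 0.6 4 0 0;0.1 0.4 3 0 0;0.1 0 0 0 0;0.1 0 0 0 0';python3 -m creep '0.1 0.4 2.5 0 0;0.1 0 0 0 0;0.1 0 0 0 0'
```

```text
time: 48.92
eef_pos: [474.5, -206.3, 70.3]
orientation: [3.138, 0.011, 1.418]
contact_force: [-2.2, -20.4, -1.8]
grip_width: 0.167
grasp_force: 78.6
time: 49.3
eef_pos: [474.8, -204.2, 70.3]
orientation: [3.138, 0.012, 1.418]
contact_force: [-4.4, -21.1, -2.6]
grip_width: 0.168
grasp_force: 78.5
```

```bash
python3 -m creep '0.1 0.3 2 0 0;0.1 0 0 0 0';python3 -m creep '0.1 0.3 2 0 0;0.1 0 0 0 0;0.1 0 0 0 0'
```

```text
time: 49.55
eef_pos: [474.9, -203.8, 70.4]
orientation: [3.138, 0.015, 1.418]
contact_force: [-5.6, -27.1, -4.8]
grip_width: 0.171
grasp_force: 78.4
time: 49.92
eef_pos: [475.0, -203.1, 70.4]
orientation: [3.138, 0.018, 1.418]
contact_force: [-5.6, -32.2, -5.7]
grip_width: 0.168
grasp_force: 78.4
```

```bash
python3 -m creep '0.1 -0.5 -3 0 0;0.1 -0.5 -3 0 0;0.1 0 0 0 0'; python3 -m creep '0.4 0 0 0 0;0.4 0 0 0 0;0.4 0 0 0 0;0.4 0 0 10 0;0.4 0 0 50 0;0.4 -30 -20 40 0;0.4 -50 -20 10 0;0.4 -40 -20 0 0'; python3 -m creep '0.4 -40 -30 0 0;0.4 -40 -30 0 0;0.4 0 0 0 0;0.4 0 0 0 0';python3 - <<'E'
from h import *
t=manip.camera("top"); s=manip.camera("side")
c,sn=np.cos(-.154),np.sin(-.154)
for y in(34,38,42,44): print(y,proj(t,(467.03-sn*y,-244.94+c*y,86)).round(1),proj(s,(467.03-sn*y,-244.94+c*y,74)).round(1))
for n,c_,(u0,v0,u1,v1) in(("top",t,(285,183,335,216)),("side",s,(250,185,300,212))):
    g=cv2.cvtColor(c_["color"],cv2.COLOR_RGB2GRAY)[v0:v1,u0:u1]
    print(n,u0,v0); print("\n".join("".join("#" if x<45 else("+" if x<75 else ".") for x in r) for r in g))
E
```

```text
time: 50.3
eef_pos: [474.7, -204.8, 70.4]
orientation: [3.138, 0.009, 1.417]
contact_force: [-2.4, -15.3, 0.4]
grip_width: 0.167
grasp_force: 79.1
time: 51.3
eef_pos: [353.6, -260.8, 181.2]
orientation: [3.139, 0.003, 1.418]
contact_force: [0.1, -0.2, 0.0]
grip_width: 0.401
grasp_force: 0.0
time: 51.8
eef_pos: [274.6, -319.6, 179.4]
orientation: [3.141, 0.0, 1.417]
contact_force: [-1.6, 0.3, 0.1]
grip_width: 0.399
grasp_force: 0.0
34 [298.  192.6] [272.5 192.4]
38 [296.7 192.4] [271.8 192.7]
42 [295.4 192.3] [271.2 193.1]
44 [294.8 192.2] [270.8 193.2]
top 285 183
..................................................
..................................................
..................................................
..................................................
..................................................
..................................................
..........+.......................................
........+++++.....................................
........+++++.....................................
........++++......................................
........++++.......
[... 1843 characters left out ...]
...................................+.
...+..+++.........................................
...+..++..........................................
......+...........................................
..................................................
..................................................
.........................................+........
..................................................
..................................................
............................++...................+
..........................+++..................+++
........................++++.................++++.
.......................++++.................+++...
....................+++++.................+++.....
```

Run:
```python
from h import *
s=manip.camera("side"); t=manip.camera("top")
for c,(u0,v0,u1,v1) in((s,(250,193,300,217)),(t,(355,168,390,195)),(t,(268,182,290,202))):
    h=cv2.inRange(cv2.cvtColor(c["color"],cv2.COLOR_RGB2HSV),(15,110,90),(38,255,255))[v0:v1,u0:u1]
    print("\n".join("".join(".#"[int(x>0)] for x in r) for r in h)); print()
print(manip.finish_job())
```

```text
..................................................
..................................................
..................................................
..................................................
..................................................
..................................................
..................................................
........##........................................
........##........................................
........##.......##...............................
.........#.......##...............................
............#######...............................
..............#####...............................
..............#####...............................
..............#####...............................
..............#####...............................
..............#####...............................
..............#####...............................
..............#####...............................
..............##..................................
..................................................
.............................
[... 910 characters left out ...]
......
...................................
...................................
...................................
...................................
...................................

......................
......................
......................
........#######.......
.......#########......
......###....####.....
.....###......###.....
.....##........##.....
.....##........##.....
.....##........##.....
.....##........##.....
.....###......###.....
.....####....###......
......##########......
.......########.......
........######........
......................
......................
......................
......................

the job is handed in; nothing more can be done
None
```

I handed the job in at about 52 s: the sleeve stands in the dish, the collar and all four blanks are on the post, and the jaw is pushed up to about 43 mm and stayed there when I let go. The third blank slipped from the grip just above the post and dropped onto the stack, which still measured the right height, and I viewed 17 pictures, over the limit of 14.

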